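# Heft the dredgers, rack the full pair and log the refills

## Task

The seasoning dredgers look alike, but exactly two are full and the rest nearly empty: feel which by lifting them, stand the two full ones upright on the rack's two sprung pads, one on each, so that both pads sink, and leave the nearly empty ones standing upright on the table. Then turn the dial of the counter box to the mark whose dots give the number of nearly empty dredgers (one, two or three), press the recessed button fully down with the stylus to log it, and put the stylus back in its stand. Do not disturb the packs, salt shaker and rolls round about, and keep the fingers out of the button's well.

Things in the scene. Friction and masses are not known exactly. Their poses are not given: they have to be found in the camera images.
- dredger_1: opaque steel seasoning dredger, upright cylinder 56 mm in diameter, 92 mm high (straight body to 68 mm, 57 mm lid with dome above; weighted base). All dredgers look alike; a full one weighs 0.38 to 0.46 kg, a nearly empty one 0.11 to 0.17 kg. The name's number says nothing of it. Origin: centre of its underside, z up its axis. 3 to 5 of the six are there in a run
- dredger_2: another such dredger, same shape and size as dredger_1; full or nearly empty (or absent)
- dredger_3: another such dredger, same shape and size as dredger_1; full or nearly empty (or absent)
- dredger_4: another such dredger, same shape and size as dredger_1; full or nearly empty (or absent)
- dredger_5: another such dredger, same shape and size as dredger_1; full or nearly empty (or absent)
- dredger_6: another such dredger, same shape and size as dredger_1; full or nearly empty (or absent)
- rack: low aluminium rack base, fixed to the table, 140 (x) x 230 (y) x 5 mm high, with two round steel pads at (0, 57) and (0, -57) mm in its frame. Origin: centre of its underside
- pad_left_top (a point): centre of the top of the left pad (76 mm in diameter) while nothing is on it, 10 mm above the table; the pad stands 5 mm above the base. x, y, z parallel to the rack's
- pad_right_top (a point): the same point of the right pad
- pad_left (a joint): how far the left pad has sunk (m): 0 with nothing or a nearly empty dredger on it, 0.004 (its stop) under a full one; its spring yields at about 0.26 kg
- pad_right (a joint): the same for the right pad
- counter_box: grey batch-counter box, fixed to the table, 110 (x) x 180 (y) x 45 mm high. Origin: centre of its underside. On its top, the dial at (0, 40) mm and the recessed button at (0, -52) mm in its own frame
- dial (a joint): angle of the dial (rad), growing clockwise seen from above. At 0 the white pointer line on the dial points along the box's +y, turning towards +x as the value grows. Marks on the box: one dot at 0.6, two dots at 1.2, three dots at 1.8 rad. Stops at -0.35 and 2.2. It turns lightly and stays where it is left; at the start it is short of the one-dot mark
- dial_grip (a point): grip point of the dial, on its axis, 74 mm above the table, 10 mm below the top of the bar. The black bar to grip is 14 mm thick, 46 mm long (along the pointer line) and stands from 54 to 84 mm above the table, on a round skirt of 52 mm diameter
- reset_button (a joint): travel of the recessed white button (m): 0 released, 0.005 fully pressed; a spring of about 1.2 N at first touch and 4 N fully down
- button_mouth (a point): centre of the mouth of the button's well, level with the top of the box (45 mm above the table). The well is 16 mm in diameter; the button, 14 mm in diameter, lies 10 mm below the mouth, too deep for the fingers
- stylus: stylus 130 mm long, upright in its stand, loose: steel shaft 8 mm in diameter and 50 mm long at the bottom, a collar 30 mm in diameter from 50 to 56 mm, above it a black handle 20 mm in diameter from 56 to 130 mm. 80 g. Origin: the lower tip, z up its axis
- stylus_stand: grey block 56 x 56 x 55 mm, fixed to the table, with a hole of 14 mm diameter and 53 mm depth in the middle of its top; the stylus hangs in it by its collar, tip 5 mm above the table. Origin: centre of its underside
- stand_mouth (a point): centre of the mouth of the stand's hole, on top of the stand, 55 mm above the table
- pack_a: bystander: clear open pack of croquettes, 143 x 159 x 43 mm, at the back; origin under its centre
- pack_closed: bystander: clear closed pack of croquettes, 148 x 159 x 65 mm, at the back; origin under its centre
- salt_shaker: bystander: clear salt shaker, 44 mm wide, 90 mm high, at the back; origin under its centre
- tape_roll: bystander: roll of brown tape, 96 mm across, 48 mm high, front left, absent in some runs; origin under its centre
- label_roll: bystander: roll of white labels, 81 mm across, 42 mm high, front right, absent in some runs; origin under its centre
There are look-alikes about, which are no part of the job. Leave any green look-alike of the stylus alone.

How it is judged:
By the outcome, as a careful person would: the job done as asked, in the order asked, and still so for the second after the job is handed in, with the robot touching nothing.
Of dredger_4, dredger_6 only 1 to 1 are there at a start; the rules pass over those that are not, and their reading is None.
Of dredger_3, tape_roll only 1 to 1 are there at a start; the rules pass over those that are not, and their reading is None.
Of dredger_5, label_roll only 1 to 1 are there at a start; the rules pass over those that are not, and their reading is None.
At some moment in a run one of dredger_1, dredger_2, dredger_3, dredger_4, dredger_5, dredger_6 may be knocked a few centimetres aside while the robot is not near it.
It also fails if it takes over 210 s, if anything falls off the work surface, if the arm or the gripper's body presses on something with over 40 N, if the wrist force passes 120 N, or if a joint passes its speed limit or range.

## Robot

A 6-joint arm with a two-finger parallel gripper is mounted at the origin on a cart in front of the work surface, level with it; the furniture and walls round the work are solid. World frame = base frame: x ahead of the robot, y to its left, z up, the work surface at z = 0. Lengths are in mm, angles in rad, forces in N, time in s.
With the tool pointing down it reaches from about 350 to 975 mm from the base axis. Payload 7.1 kg.
Tool frame: the origin (TCP) lies between the finger pads; the fingertips stand 17 mm ahead of it and the grasp point (between the pads) lies 2 mm behind it (tip_reach is the y of the fingertips in the tool frame, in mm); y points along the fingers, x is the direction in which the jaws open and shut, and the axes are right-handed (so a half turn about y gives the same grasp; the last joint's range is limited). The gripper opens to 88 mm and grips with 3 to 60 N. Pads are 20 mm wide; open, the fingers measure 115 mm over their backs; the gripper's body (75 mm by 178 mm) begins 61 mm behind the grasp point.
Start: joints at [1.171, 0.423, 1.63, -0, 1.089, -0.019], TCP at [232.257, 580.225, 239.675] pointing down, gripper open.
Joint ranges: [-3, 3], [-0.9, 2.11], [0.09, 2.58], [-1.31, 4.45], [0.11, 2.69], [-2.54, 2.54]. Speed limits (rad/s): [2.39, 2.39, 3.01, 3.14, 3.14, 3.14].

## Interface

Orientations are given as a rotation vector (axis times angle).
In Python, from workcell import get_obs, get_image, camera_model, close_job, silhouettes, tip_of, tip_reach gives the robot as it stands. The module is installed in compiled form; this text tells all that it offers.
- The arm moves only by the tool arm_command, never from a script. Its argument "targets" is a list of rows, each a list of 4 numbers: the shift along the tool's x, y, z in mm, then the turn about the tool's y in rad. A call has 1 to 20 rows; each row shifts and turns the commanded pose from where the row before left it, along the tool's axes as they then stand; what a row does not reach is not made up. A row lasts 1/12 s, in which the tool goes at most 41.7 mm and 7.16 degrees, less where a joint would pass 70% of its speed; a pose out of reach is approached as far as the arm can. A call is refused whole if a number of a shift passes 41.7 or a number of a turn 0.125, either way. A call with a gripper value outside its range is refused whole. "gripper" is the opening in per cent of the stroke, from 0 (shut) to 100 (fully open), set as the call begins (left out, the last holds). The fingers move at their own pace and stop on an object; the grip force is fixed at half the most. Time passes only in rows, so rows that do not move let the fingers close. It gives the time, the measured TCP pose, the force and the opening at its end, in the units of the state.
- get_obs(): the state, without advancing time (a new reading comes with each control period).
- get_image(name): name is "scene" or "top" or "wrist"; returns the picture (420x560x3 uint8, blue, green, red); there is no depth.
- camera_model(name): a dict with "mtx" (3x3 intrinsics, pixels), "dist" ([k1, k2, p1, p2, k3] as OpenCV has them; the pictures are not rectified), "position" and "orientation" of the camera in the world. Camera axes: x right, y up, looking along -z (the intrinsics and any distortion apply to the point x, -y, -z); pixel columns grow to the right and rows downward; lengths in mm; the calibration is good to about 2 mm. A picture is of the moment at which its call begins: read the wrist's pose just before it. camera_model takes no time and is no camera call; for the wrist camera it gives the pose at the moment of the call.
- close_job(): hands the job in, once; it reports no verdict.
Trained networks look in the newest picture that a camera, given by its name, has taken for a name from the list of things; names that differ only in an ending like _2 or _b are one class to them, and where a whole thing is asked for, a point or a joint stands for the part that bears it (a point fixed in the world has none). Each returns a list of dicts, best first, with "conf" (0 to 1); they miss things now and then, are a little off and sometimes report something else, mostly with a low value. They report only what shows in the picture. A call takes as long as a camera call. They do not tell look-alikes from the thing itself.
- silhouettes(camera, thing): "pixels" (420x560 bool, what is visible of it) and "at" ([column, row] in pixels, amid what is visible of it).
- tip_of(camera, thing): "at" ([column, row] in pixels: a listed point, or the origin of a listed thing).
The state is a dict: "t": time; "qpos": joint angles; "qvel": joint speeds; "joint_torque": joint torques, N m; "ee_pos": TCP position; "orientation": TCP orientation; "ft_force": force on the tool from outside, world axes, zero at the start; "moment": the same for the moment, N m; "width": finger opening in mm.
Only numpy, scipy, OpenCV 4.12 (cv2) and the standard library are available. Lean on these libraries where they do the work, as an engineer would, in place of code of your own. Each camera call takes 0.05 s, during which the arm holds its last target. There are 200 camera calls.

## Working session

There is one attempt and no reset: what is moved stays moved. The work goes in short steps, Python scripts to look and compute and a tool call to move; the robot and the scene stay as the last step left them, time stands still between calls to the robot, and variables do not carry over. Pictures are saved under pics/ and viewed, about 12 in all and at most 16, crops included, and the job is handed in when it is done.

Besides the shell and the picture viewer there is one more tool, called by a JSON object that holds its "api" and its "payload", one argument or row to a line. arm_command: Moves the arm, as the interface text tells. Its arguments: {"type":"object","properties":{"targets":{"type":"array","items":{"type":"array","items":{"type":"number"}}},"gripper":{"type":"number"}},"required":["targets"]}

```bash
mkdir -p pics; cat > h.py <<'E'
import numpy as np, cv2
from scipy.spatial.transform import Rotation as R
from workcell import *
def cam(n):
    m=camera_model(n); o=np.array(m["orientation"],float)
    Rm=o if o.shape==(3,3) else R.from_rotvec(o).as_matrix()
    return np.array(m["mtx"]),np.array(m["dist"]),np.array(m["position"]),Rm
def unproj(c,uv,z):
    K,d,p,Rm=c
    n=cv2.undistortPoints(np.array([[uv]],float),K,d)[0,0]
    r=Rm@np.array([n[0],-n[1],-1]); return p+r*(z-p[2])/r[2]
def proj(c,P):
    K,d,p,Rm=c
    q=(np.array(P)-p)@Rm; q=q*[1,-1,-1]
    return cv2.projectPoints(q.reshape(-1,1,3),np.zeros(3),np.zeros(3),K,d)[0].reshape(-1,2)
def pose():
    o=get_obs(); return o,np.array(o["ee_pos"]),R.from_rotvec(o["orientation"]).as_matrix()
E
python3 - <<'E'
from h import *
o,p,M=pose();print(o);print(M.round(3))
for n in ("scene","top","wrist"):
    im=get_image(n);cv2.imwrite(f"pics/{n}0.png",im);m=camera_model(n);print(n,m)
E
```

```text
{'t': 0.0, 'qpos': array([ 1.17098391e+00,  4.23818454e-01,  1.63070736e+00, -1.08450931e-05,
        1.08856993e+00, -1.90081255e-02]), 'qvel': array([-1.07117001e-03,  1.84165003e-04,  2.39454390e-04,  1.03209236e-03,
        1.23344952e-03, -8.43499167e-05]), 'joint_torque': array([-1.76933831e-04, -5.44616318e+01, -2.73668379e+01,  6.44033588e-02,
        2.27706169e-02, -8.58291332e-05]), 'ee_pos': array([232.06788918, 579.74409413, 238.90882714]), 'orientation': array([-1.36647204, -0.92335825,  0.92542856]), 'ft_force': array([-0.16736568,  0.34010622, -0.20722777]), 'moment': array([ 0.04378133,  0.00564218, -0.01052972]), 'width': 87.72401954769506}
[[ 0.372 -0.001 -0.928]
 [ 0.928 -0.001  0.372]
 [-0.002 -1.     0.   ]]
scene {'mtx': array([[444.5695128 ,   0.        , 287.18066406],
       [  0.        , 444.5695128 , 210.27325569],
       [  0.        ,   0.        ,   1.        ]]), 'dist': array([-0.1405783,  0.       ,  0.       ,  0.       ,  0.       ]), 'position': array([-183.61448541, -568.72851618,  929.55531778]), 'orientation': array([ 0.75400088, -0.3435228 , -0.81399484])}
top {'mtx': array([[379.91121626,   0.        , 283.01342873],
       [  0.        , 379.91121626, 204.00008469],
       [  0.        ,   0.        ,   1.        ]]), 'dist': array([0.01120718, 0.        , 0.        , 0.        , 0.        ]), 'position': array([ 423.18884936,    9.65884555, 1056.13290697]), 'orientation': array([ 0.0830663 , -0.07895645, -1.55401692])}
wrist {'mtx': array([[360.35354852,   0.        , 285.23078545],
       [  0.        , 360.35354852, 205.53300213],
       [  0.        ,   0.        ,   1.        ]]), 'dist': array([-0.06569638,  0.        ,  0.        ,  0.        ,  0.        ]), 'position': array([166.03672382, 606.77746923, 384.73778632]), 'orientation': array([-0.23384854, -0.15680206,  1.18278363])}
```

View pics/top0.png

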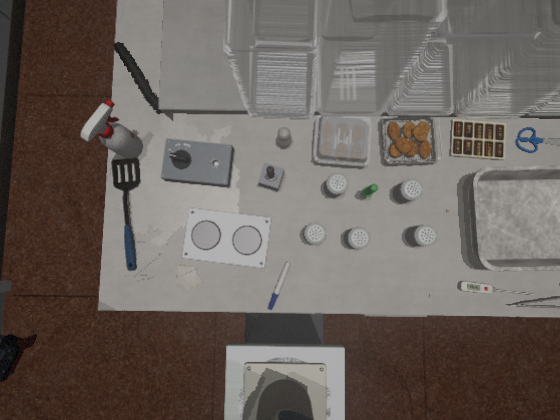

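View pics/scene0.png

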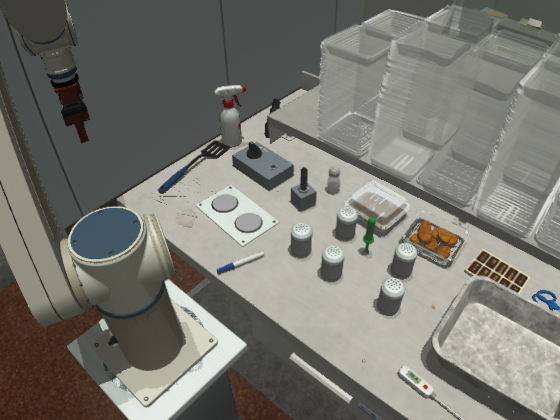

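```bash
cat > look.py <<'E'
from h import *
for n in ("top","scene"):
    get_image(n); c=cam(n)
    for t,z in (("dredger_1",0),("rack",0),("pad_left_top",10),("pad_right_top",10),("counter_box",0),("dial_grip",74),("button_mouth",45),("stylus",5),("stylus_stand",0),("stand_mouth",55),("tape_roll",0),("label_roll",0),("salt_shaker",0),("pack_a",0),("pack_closed",0)):
        for d in tip_of(n,t):
            if d["conf"]>.25: print(n,t,round(d["conf"],2),np.round(d["at"]),unproj(c,d["at"],z).round(0)[:2])
E
python3 look.py
```

```text
top dredger_1 0.88 [352. 236.] [ 445. -178.]
top dredger_1 0.86 [334. 183.] [ 593. -130.]
top dredger_1 0.78 [316. 233.] [452. -79.]
top dredger_1 0.74 [414. 236.] [ 448. -351.]
top dredger_1 0.56 [403. 194.] [ 565. -321.]
top rack 0.58 [226. 233.] [449. 169.]
top pad_right_top 0.95 [249. 238.] [437. 105.]
top counter_box 0.8 [204. 164.] [643. 239.]
top dial_grip 0.82 [177. 156.] [647. 294.]
top button_mouth 0.93 [214. 162.] [639. 203.]
top stylus 0.63 [271. 179.] [601.  49.]
top stylus 0.6 [362. 194.] [ 562. -207.]
top stylus_stand 0.82 [271. 181.] [598.  47.]
top stylus_stand 0.38 [247. 238.] [437. 113.]
top stand_mouth 0.68 [273. 175.] [604.  42.]
top stand_mouth 0.3 [282. 141.] [698.  20.]
top label_roll 0.75 [216. 162.] [648. 205.]
top salt_shaker 0.75 [282. 140.] [717.  19.]
top salt_shaker 0.48 [227. 237.] [438. 166.]
top pack_a 0.57 [411. 137.] [ 729. -347.]
top pack_a 0.45 [403. 194.] [ 567. -323.]
top pack_closed 0.59 [342. 140.] [ 717. -151.]
scene dredger_1 0.73 [347. 236.] [ 578. -137.]
scene dredger_1 0.63 [302. 249.] [457. -70.]
scene dredger_1 0.61 [376. 213.] [ 712. 
[... 326 characters left out ...]
02.]
scene counter_box 0.65 [260. 169.] [639. 260.]
scene counter_box 0.61 [401. 270.] [ 568. -320.]
scene dial_grip 0.76 [254. 151.] [629. 275.]
scene button_mouth 0.91 [277. 167.] [642. 188.]
scene stylus 0.68 [364. 251.] [ 559. -207.]
scene stylus 0.47 [306. 204.] [602.  33.]
scene stylus 0.32 [435. 238.] [ 731. -336.]
scene stand_mouth 0.74 [302. 188.] [605.  54.]
scene stand_mouth 0.36 [305. 201.] [568.  11.]
scene label_roll 0.55 [273. 165.] [684. 243.]
scene salt_shaker 0.53 [333. 189.] [715.  15.]
scene salt_shaker 0.41 [434. 240.] [ 728. -338.]
scene pack_a 0.65 [433. 242.] [ 719. -339.]
scene pack_closed 0.66 [377. 215.] [ 705. -156.]
scene pack_closed 0.6 [346. 239.] [ 566. -139.]
```

The cameras show five dredgers, at top pixels (315,234), (357,238), (425,236), (337,185) and (411,190). The salt shaker (284,136) is a possible mix-up.

- **Stylus:** the real one is black and sits in the grey stand at (270,176). The green look-alike at (370,190) stays where it is.
- **Round things that could pass for pads:** only the two rack pads, at (206,235) and (247,240).

I'll move over the rack and box for a close look.

{"api": "arm_command", "payload": {
  "targets": [
    [0, 0, 0, 0.119],
    [0, 0, 0, 0.119],
    [0, 0, 0, 0.119],
    [0, 0, 0, 0.119],
    [0, 0, 0, 0.119],
    [0, 0, 0, 0.119],
    [0, 0, 0, 0.119],
    [0, 0, 0, 0.119],
    [0, 0, 0, 0.119],
    [0, 0, 0, 0.119],
    [0, 0, 0, 0]
  ],
  "gripper": 100
}}

```text
t: 2.67
ee_pos: [232.3, 580.2, 239.7]
orientation: [-1.571, 0.003, -0.003]
ft_force: [-0.2, 0.2, -0.2]
width: 87.6
```

{"api": "arm_command", "payload": {
  "targets": [
    [22, -5, -33, 0],
    [22, -5, -33, 0],
    [22, -5, -33, 0],
    [22, -5, -33, 0],
    [22, -5, -33, 0],
    [22, -5, -33, 0],
    [22, -5, -33, 0],
    [22, -5, -33, 0],
    [22, -5, -33, 0],
    [22, -5, -33, 0],
    [22, -5, -33, 0],
    [22, -5, -33, 0],
    [22, -5, -33, 0],
    [0, 0, 0, 0],
    [0, 0, 0, 0]
  ]
}}

```text
t: 3.92
ee_pos: [519.1, 149.7, 304.9]
orientation: [-1.57, 0.0, -0.001]
ft_force: [-0.6, 0.1, 0.7]
width: 87.9
```

```bash
cat > wl.py <<'E'
import sys
from h import *
o,p,M=pose();print(o["t"],p.round(1),"yaw",np.arctan2(M[1,0],M[0,0]).round(3),M[:,1].round(3),"F",o["ft_force"].round(2),"w",round(o["width"],1))
im=get_image("wrist");c=cam("wrist");cv2.imwrite(f"pics/{sys.argv[1]}.png",im)
Z=dict(pad_left_top=10,pad_right_top=10,dial_grip=74,button_mouth=45,stand_mouth=55)
for t in sys.argv[2:]:
    for d in tip_of("wrist",t):
        if d["conf"]>.3: print(t,round(d["conf"],2),np.round(d["at"],1),unproj(c,d["at"],Z.get(t,0)).round(1)[:2])
E
python3 wl.py w1 pad_left_top pad_right_top dial_grip button_mouth stand_mouth stylus rack counter_box dredger_1
```

```text
3.9167 [519.1 149.7 304.9] yaw -0.001 [ 0.001  0.    -1.   ] F [-0.56  0.06  0.67] w 87.9
pad_left_top 0.88 [223.2 107. ] [444.8 224.1]
pad_right_top 0.62 [218.1 199.1] [433.7 111.4]
dial_grip 0.87 [418.5  40.2] [649.3 288.8]
button_mouth 0.61 [388.  129.7] [632.6 199.9]
stand_mouth 0.92 [357.2 263. ] [604.3  44.3]
stylus 0.83 [347.8 246.3] [602.2  43.8]
rack 0.82 [218.5 152.5] [435.  168.9]
rack 0.41 [350.2 246.5] [605.5  43.5]
counter_box 0.96 [389.8  85.3] [644.  250.1]
counter_box 0.71 [240.3 317.6] [454.4 -65.2]
dredger_1 0.9 [324.4 352.4] [ 576.3 -124.1]
dredger_1 0.7 [234.3 384.1] [ 440.7 -182.3]
dredger_1 0.69 [237.  320.8] [449.5 -70.5]
```

View pics/w1.png

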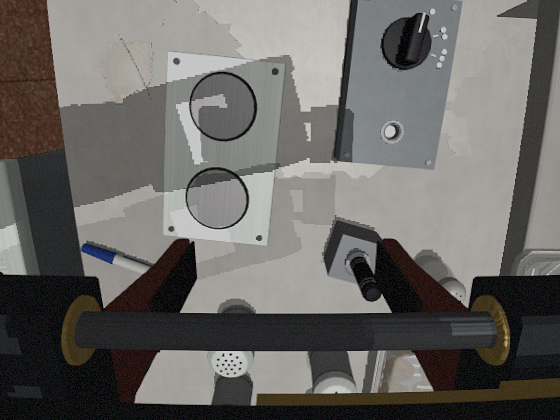

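{"api": "arm_command", "payload": {
  "targets": [
    [-11.3, 0, -37.2, 0],
    [-11.3, 0, -37.2, 0],
    [-11.3, 0, -37.2, 0],
    [-11.3, 0, -37.2, 0],
    [-11.3, 0, -37.2, 0],
    [-11.3, 0, -37.2, 0],
    [0, 35, 0, 0],
    [0, 35, 0, 0],
    [0, 35, 0, 0],
    [0, 25, 0, 0],
    [0, 0, 0, 0]
  ]
}}

```text
t: 5.33
ee_pos: [447.3, -71.4, 170.7]
orientation: [-1.569, 0.006, 0.006]
ft_force: [-0.4, -0.5, -0.1]
width: 87.9
```

```bash
python3 wl.py w2 dredger_1
```

```text
5.3333 [447.3 -71.4 170.7] yaw -0.0 [-0.008  0.002 -1.   ] F [-0.44 -0.52 -0.08] w 87.9
dredger_1 0.85 [291.4 189. ] [453.8 -70.8]
dredger_1 0.75 [280.3 301.8] [ 443.3 -185.3]
dredger_1 0.56 [427.2 248.5] [ 583.9 -128.6]
```

{"api": "arm_command", "payload": {
  "targets": [
    [0, 30, 0, 0],
    [0, 30, 0, 0],
    [0, 30, 0, 0],
    [0, 20, 0, 0],
    [0, 12, 0, 0],
    [0, 4, 0, 0],
    [0, 0, 0, 0]
  ]
}}

```text
t: 6.02
ee_pos: [451.6, -72.0, 49.4]
orientation: [-1.571, -0.001, -0.001]
ft_force: [0.7, -0.1, 0.1]
width: 88.0
```

{"api": "arm_command", "payload": {
  "targets": [
    [0, 0, 0, 0],
    [0, 0, 0, 0],
    [0, 0, 0, 0],
    [0, 0, 0, 0],
    [0, 0, 0, 0],
    [0, 0, 0, 0],
    [0, 0, 0, 0],
    [0, 0, 0, 0],
    [0, 0, 0, 0],
    [0, 0, 0, 0]
  ],
  "gripper": 0
}}

```text
t: 6.85
ee_pos: [451.2, -72.1, 49.2]
orientation: [-1.571, -0.001, -0.001]
ft_force: [1.3, 0.7, 7.2]
width: 56.2
```

{"api": "arm_command", "payload": {
  "targets": [
    [0, -5, 0, 0],
    [0, -10, 0, 0],
    [0, -15, 0, 0],
    [0, 0, 0, 0],
    [0, 0, 0, 0],
    [0, 0, 0, 0],
    [0, 0, 0, 0],
    [0, 0, 0, 0]
  ]
}}

```text
t: 7.52
ee_pos: [450.0, -71.9, 78.1]
orientation: [-1.571, 0.001, 0.001]
ft_force: [0.6, 0.1, -3.8]
width: 56.1
```

```bash
python3 wl.py w3 dredger_1
```

```text
7.5167 [450.  -71.9  78.1] yaw 0.0 [-0.001  0.    -1.   ] F [ 0.61  0.09 -3.81] w 56.1
dredger_1 0.93 [284.8 234.2] [449.9 -80.5]
dredger_1 0.86 [272.7 364.1] [ 440.9 -182.9]
```

First dredger is full (3.8 N). It goes on the left pad.

{"api": "arm_command", "payload": {
  "targets": [
    [0, -15, 0, 0],
    [0, -10, 10, 0],
    [-0.6, 0, 25, 0],
    [-0.6, 0, 37, 0],
    [-0.6, 0, 37, 0],
    [-0.6, 0, 37, 0],
    [-0.6, 0, 37, 0],
    [-0.6, 0, 37, 0],
    [-0.6, 0, 37, 0],
    [-0.6, 0, 25, 0],
    [0, 0, 14, 0],
    [0, 10, 0, 0],
    [0, 15, 0, 0],
    [0, 10, 0, 0],
    [0, 0, 0, 0],
    [0, 0, 0, 0],
    [0, 0, 0, 0]
  ]
}}

```text
t: 9.03
ee_pos: [445.7, 223.6, 68.7]
orientation: [-1.571, 0.001, -0.001]
ft_force: [-0.1, 0.5, -4.1]
width: 56.4
```

```bash
python3 wl.py w4 pad_left_top pad_right_top dredger_1
```

```text
9.0333 [445.7 223.6  68.7] yaw -0.001 [-0. -0. -1.] F [-0.11  0.49 -4.12] w 56.4
pad_right_top 0.67 [267.8 384.9] [434.1 110.8]
dredger_1 0.86 [288.3 233.7] [448.3 218.7]
```

View pics/w4.png

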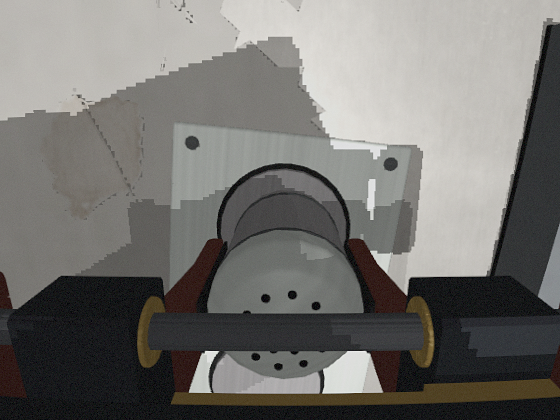

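```bash
python3 - <<'E'
from h import *
c=cam("wrist")
for uv in ((284,164),(218,225),(351,225),(237,187),(331,187)): print(uv,unproj(c,uv,10).round(1))
P=[unproj(c,uv,10)[:2] for uv in ((284,164),(218,225),(351,225),(237,187),(331,187))]
A=np.array([[2*x,2*y,1] for x,y in P]);b=[x*x+y*y for x,y in P];s=np.linalg.lstsq(A,b,rcond=None)[0];print(s[:2],np.sqrt(s[2]+s[0]**2+s[1]**2))
E
```

```text
(284, 164) [445.8 264.6  10. ]
(218, 225) [406.2 228.   10. ]
(351, 225) [485.9 227.9  10. ]
(237, 187) [418.4 251.2  10. ]
(331, 187) [473.1 251.2  10. ]
[445.91373553 223.68807737] 39.73523034068477
```

{"api": "arm_command", "payload": {
  "targets": [
    [0, 5, 0, 0],
    [0, 5, 0, 0],
    [0, 3, 0, 0],
    [0, 0, 0, 0],
    [0, 0, 0, 0],
    [0, 0, 0, 0],
    [0, 0, 0, 0]
  ]
}}

```text
t: 9.82
ee_pos: [446.0, 224.2, 55.8]
orientation: [-1.57, -0.001, -0.001]
ft_force: [2.3, 0.2, -0.7]
width: 56.3
```

{"api": "arm_command", "payload": {
  "targets": [
    [0, 0, 0, 0],
    [0, 0, 0, 0],
    [0, 0, 0, 0],
    [0, 0, 0, 0],
    [0, 0, 0, 0],
    [0, 0, 0, 0],
    [0, 0, 0, 0]
  ],
  "gripper": 100
}}

```text
t: 10.4
ee_pos: [445.6, 224.0, 55.7]
orientation: [-1.571, 0.0, 0.0]
ft_force: [-0.2, -0.9, 0.0]
width: 87.9
```

{"api": "arm_command", "payload": {
  "targets": [
    [0, -15, 0, 0],
    [0, -25, 0, 0],
    [0, -40, 0, 0],
    [0, -40, 0, 0],
    [0, 0, 0, 0],
    [0, 0, 0, 0]
  ]
}}

```text
t: 10.9
ee_pos: [447.1, 224.7, 177.9]
orientation: [-1.568, -0.004, -0.004]
ft_force: [0.4, -0.1, -0.8]
width: 87.5
```

```bash
cat > tl.py <<'E'
from h import *
o,p,M=pose();print(o["t"],p.round(1),np.round(o["ft_force"],2))
for n in ("top","scene"):
    get_image(n); c=cam(n)
    print(n,[(np.round(unproj(c,d["at"],0)[:2]).tolist(),round(d["conf"],2)) for d in tip_of(n,"dredger_1") if d["conf"]>.3])
E
python3 tl.py
```

```text
10.9 [447.1 224.7 177.9] [ 0.42 -0.07 -0.81]
top [([581.0, -137.0], 0.97), ([452.0, 222.0], 0.86), ([438.0, -180.0], 0.76), ([651.0, 206.0], 0.75), ([447.0, -344.0], 0.68), ([570.0, -315.0], 0.62)]
scene [([569.0, -317.0], 0.98), ([429.0, -179.0], 0.97), ([456.0, 240.0], 0.94), ([453.0, -352.0], 0.83), ([574.0, -129.0], 0.75)]
```

{"api": "arm_command", "payload": {
  "targets": [
    [-0.5, 0, -20, 0],
    [-0.5, 0, -37, 0],
    [-0.5, 0, -37, 0],
    [-0.5, 0, -37, 0],
    [-0.5, 0, -37, 0],
    [-0.5, 0, -37, 0],
    [-0.5, 0, -37, 0],
    [-0.5, 0, -37, 0],
    [-0.5, 0, -37, 0],
    [-0.5, 0, -37, 0],
    [-0.5, 0, -34, 0],
    [0, 0, -18, 0],
    [0, 0, 0, 0],
    [0, 0, 0, 0]
  ]
}}

```text
t: 12.27
ee_pos: [439.2, -181.2, 174.3]
orientation: [-1.569, 0.004, 0.0]
ft_force: [0.4, 0.2, 0.1]
width: 87.8
```

```bash
python3 wl.py w5 dredger_1
```

```text
12.2667 [ 439.2 -181.2  174.3] yaw -0.002 [-0.003  0.001 -1.   ] F [0.35 0.19 0.13] w 87.8
dredger_1 0.98 [446.3 131.2] [ 581.6 -127.3]
dredger_1 0.97 [297.9 349.2] [ 452.1 -350.7]
dredger_1 0.92 [287.2 192.7] [ 440.9 -183.3]
```

{"api": "arm_command", "payload": {
  "targets": [
    [0.5, 30, -1, 0],
    [0.5, 30, -1, 0],
    [0, 30, 0, 0],
    [0, 20, 0, 0],
    [0, 12, 0, 0],
    [0, 3, 0, 0],
    [0, 0, 0, 0],
    [0, 0, 0, 0]
  ]
}}

```text
t: 13.03
ee_pos: [441.4, -182.2, 51.0]
orientation: [-1.571, -0.001, 0.001]
ft_force: [-0.0, -0.3, -0.4]
width: 87.8
```

{"api": "arm_command", "payload": {
  "targets": [
    [0, 0, 0, 0],
    [0, 0, 0, 0],
    [0, 0, 0, 0],
    [0, 0, 0, 0],
    [0, 0, 0, 0],
    [0, 0, 0, 0],
    [0, 0, 0, 0],
    [0, 0, 0, 0],
    [0, 0, 0, 0],
    [0, 0, 0, 0]
  ],
  "gripper": 0
}}

```text
t: 13.87
ee_pos: [441.3, -183.1, 51.0]
orientation: [-1.571, -0.0, -0.0]
ft_force: [-2.0, 1.0, 6.1]
width: 56.4
```

{"api": "arm_command", "payload": {
  "targets": [
    [0, -5, 0, 0],
    [0, -10, 0, 0],
    [0, -15, 0, 0],
    [0, 0, 0, 0],
    [0, 0, 0, 0],
    [0, 0, 0, 0],
    [0, 0, 0, 0],
    [0, 0, 0, 0]
  ]
}}

```text
t: 14.53
ee_pos: [440.7, -182.8, 80.1]
orientation: [-1.57, 0.001, 0.001]
ft_force: [0.6, 0.3, -4.1]
width: 56.2
```

Second is also full (4.1 N). It goes on the right pad.

{"api": "arm_command", "payload": {
  "targets": [
    [0, -15, 0, 0],
    [0, -10, 10, 0],
    [-1, 0, 25, 0],
    [-1, 0, 37, 0],
    [-1, 0, 37, 0],
    [-1, 0, 37, 0],
    [-1, 0, 37, 0],
    [-1, 0, 37, 0],
    [-1, 0, 37, 0],
    [-0.5, 0, 25, 0],
    [0, 0, 12, 0],
    [0, 10, 0, 0],
    [0, 15, 0, 0],
    [0, 10, 0, 0],
    [0, 0, 0, 0],
    [0, 0, 0, 0],
    [0, 0, 0, 0]
  ]
}}

```text
t: 15.95
ee_pos: [433.7, 110.6, 70.7]
orientation: [-1.571, 0.001, -0.001]
ft_force: [0.1, -0.1, -4.5]
width: 56.0
```

```bash
python3 wl.py w6 pad_right_top dredger_1
```

```text
15.95 [433.7 110.6  70.7] yaw -0.001 [-0. -0. -1.] F [ 0.06 -0.13 -4.5 ] w 56.0
dredger_1 0.67 [310.5  26.1] [448.4 227.1]
dredger_1 0.55 [282.  232.8] [432.2 105.5]
```

View pics/w6.png

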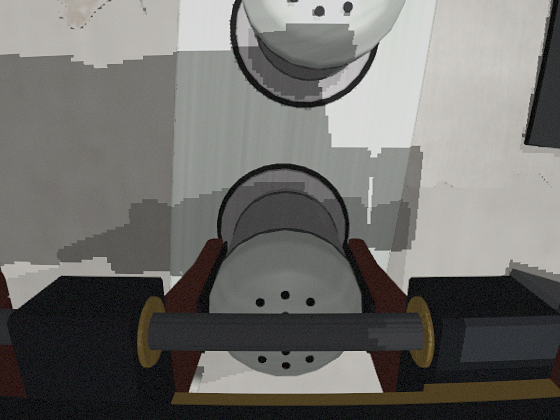

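{"api": "arm_command", "payload": {
  "targets": [
    [0, 5, 0, 0],
    [0, 5, 0, 0],
    [0, 3, 0, 0],
    [0, 0, 0, 0],
    [0, 0, 0, 0],
    [0, 0, 0, 0],
    [0, 0, 0, 0]
  ]
}}

```text
t: 16.68
ee_pos: [434.1, 111.2, 57.8]
orientation: [-1.571, -0.001, -0.001]
ft_force: [0.7, 1.3, -0.8]
width: 55.9
```

{"api": "arm_command", "payload": {
  "targets": [
    [0, 0, 0, 0],
    [0, 0, 0, 0],
    [0, 0, 0, 0],
    [0, 0, 0, 0],
    [0, 0, 0, 0],
    [0, 0, 0, 0],
    [0, 0, 0, 0]
  ],
  "gripper": 100
}}

```text
t: 17.27
ee_pos: [433.6, 111.0, 57.7]
orientation: [-1.571, 0.0, 0.0]
ft_force: [-0.9, -0.1, -0.1]
width: 87.8
```

{"api": "arm_command", "payload": {
  "targets": [
    [0, -15, 0, 0],
    [0, -25, 0, 0],
    [0, -40, 0, 0],
    [0, -40, 0, 0],
    [0, -40, 0, 0],
    [0, -40, 0, 0],
    [10, -30, 0, 0],
    [35, 0, 10, 0],
    [35, 0, 10, 0],
    [35, 0, 10, 0],
    [35, 0, 10, 0],
    [10, 0, 0, 0],
    [0, 0, 0, 0],
    [0, 0, 0, 0],
    [0, 0, 0, 0]
  ]
}}

```text
t: 18.52
ee_pos: [592.0, 150.6, 287.2]
orientation: [-1.571, 0.002, 0.001]
ft_force: [-0.2, 0.4, 0.7]
width: 87.8
```

```bash
python3 wl.py w7 dial_grip button_mouth counter_box stand_mouth stylus dredger_1; python3 tl.py; python3 -c "
import cv2;im=cv2.imread('pics/w7.png');cv2.imwrite('pics/w7c.png',im)"
```

```text
18.5167 [592.  150.6 287.2] yaw -0.0 [-0.002 -0.    -1.   ] F [-0.2   0.4   0.67] w 87.8
dial_grip 0.63 [347.3  31.3] [649.7 292.1]
button_mouth 0.94 [326.1 133. ] [635.5 196.6]
button_mouth 0.7 [328.2  83.4] [636.3 247.2]
counter_box 0.72 [328.8  85. ] [642.2 248.3]
stand_mouth 0.68 [297.7 272. ] [606.4  40.5]
stylus 0.71 [296.5 250.2] [606.5  44.8]
dredger_1 0.9 [158.6 105.2] [443.5 226.5]
dredger_1 0.71 [160.4 198.1] [436.1 114.2]
18.8667 [593.3 151.  288. ] [-0.67  0.27  1.05]
top [([450.0, -349.0], 0.91), ([434.0, 113.0], 0.84), ([603.0, -82.0], 0.7), ([568.0, -320.0], 0.64), ([441.0, 165.0], 0.54)]
scene [([567.0, -317.0], 0.94), ([428.0, 113.0], 0.81), ([450.0, -347.0], 0.73), ([596.0, -88.0], 0.71), ([455.0, 238.0], 0.62)]
```

View pics/w7c.png

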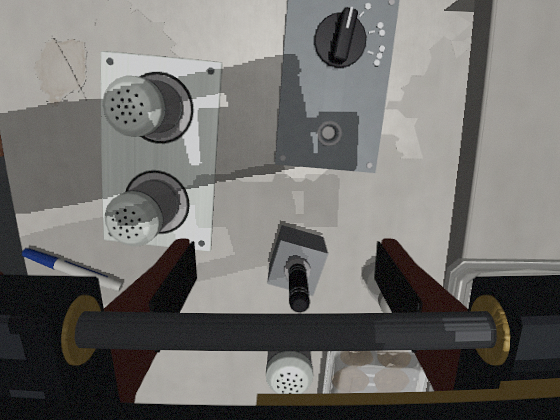

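Dredger 3's neighbour at (580,-132) has been nudged to about (600,-85); it still stands. Next, a square look at the counter box.

{"api": "arm_command", "payload": {
  "targets": [
    [25, 10, 30, 0],
    [25, 10, 30, 0],
    [0, 10, 5, 0],
    [0, 0, 0, 0],
    [0, 0, 0, 0],
    [0, 0, 0, 0],
    [0, 0, 0, 0]
  ]
}}

```text
t: 19.65
ee_pos: [643.5, 215.2, 258.6]
orientation: [-1.571, 0.0, -0.001]
ft_force: [-0.0, -0.8, -0.5]
width: 87.2
```

```bash
python3 wl.py w8 dial_grip button_mouth counter_box; python3 -c "
import cv2;im=cv2.imread('pics/w8.png');cv2.imwrite('pics/w8c.png',cv2.resize(im[30:330,180:430],None,fx=2,fy=2,interpolation=cv2.INTER_CUBIC))"
```

```text
19.65 [643.5 215.2 258.6] yaw -0.001 [ 0.001  0.    -1.   ] F [-0.05 -0.77 -0.48] w 87.2
dial_grip 0.92 [287.7 105.5] [646.3 289.2]
button_mouth 0.83 [277.5 199.5] [636.1 195.8]
counter_box 0.88 [284.4 144.3] [643.3 247.8]
```

View pics/w8c.png

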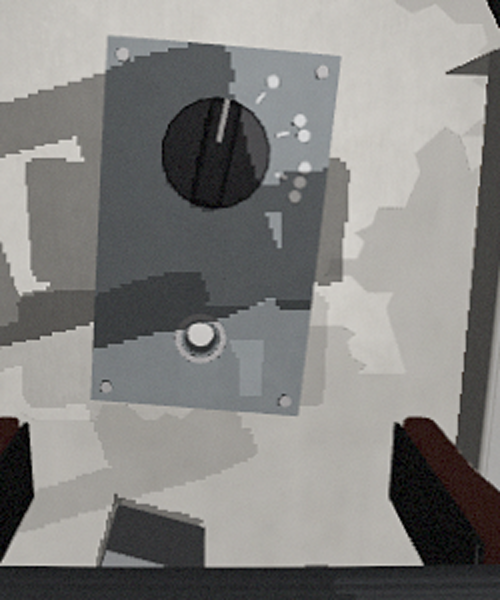

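```bash
python3 - <<'E'
from h import *
c=cam("wrist"); print(c[2])
f=lambda u,v,z: unproj(c,(180+u/2,30+v/2),z)
S=[f(*q,45)[:2] for q in ((122,53),(321,72),(105,387),(285,401))]
print("screws",np.round(S,1),"mean",np.mean(S,0).round(1))
C=[f(*q,45)[:2] for q in ((108,36),(340,57),(298,416),(91,400))]
print("corners",np.round(C,1),"mean",np.mean(C,0).round(1))
for Q in ((S[0],S[1]),(S[2],S[3]),(C[0],C[1]),(C[3],C[2])):
    d=Q[1]-Q[0];print("x-axis ang",np.arctan2(d[1],d[0]).round(3),np.hypot(*d).round(1))
for Q in ((S[2],S[0]),(S[3],S[1]),(C[3],C[0]),(C[2],C[1])):
    d=Q[1]-Q[0];print("y-axis ang-pi/2",(np.arctan2(d[1],d[0])-np.pi/2).round(3),np.hypot(*d).round(1))
print("skirt",f(216,152,54),"btn ring",f(201,338,45),"btn",f(201,334,35))
a,b=f(219,142,84),f(227,101,84);d=b-a;print("pointer",np.arctan2(d[1],d[0]))
for z in (45,54): 
  for q in ((272,82),(302,128),(299,183)): 
    d=f(*q,45)-f(216,152,54); print("dots ang",np.arctan2(d[1],d[0]).round(3))
  break
E
```

```text
[643.83176815 287.10628721 404.19310129]
screws [[602.8 334.7]
 [696.5 326.2]
 [588.9 170.2]
 [683.5 162.4]] mean [642.9 248.4]
corners [[596.4 342.4]
 [705.3 333. ]
 [690.6 154. ]
 [581.2 163. ]] mean [643.4 248.1]
x-axis ang -0.091 94.1
x-axis ang -0.083 94.9
x-axis ang -0.085 109.3
x-axis ang -0.083 109.8
y-axis ang-pi/2 -0.084 165.1
y-axis ang-pi/2 -0.08 164.4
y-axis ang-pi/2 -0.084 180.0
y-axis ang-pi/2 -0.082 179.7
skirt [646.87045644 289.17741755  54.        ] btn ring [639.34807508 196.63685627  45.        ] btn [639.23217583 196.29342824  35.        ]
pointer 1.3745369808436338
dots ang 0.884
dots ang 0.268
dots ang -0.345
```

```bash
python3 - <<'E'
from h import *
t=cam("top");s=cam("scene");w=cam("wrist")
for z in (0,50,100): print("ledge top",z,unproj(t,(200,111),z).round(0), unproj(t,(162,111),z).round(0))
print("ledge wrist", [unproj(w,(180+470/2,30+400/2),z).round(0) for z in (0,50,100)],[unproj(w,(180+455/2,30+72/2),z).round(0) for z in (0,50)])
print("bottle base scene",unproj(s,(231,145),0),unproj(s,(222,140),0),unproj(s,(242,142),0))
print("bottle base top",unproj(t,(128,143),0),unproj(t,(143,145),0), "shoulder z120",unproj(t,(135,150),120),unproj(t,(108,120),250))
E
```

```text
ledge top 0 [797. 255.   0.] [795. 364.   0.]
ledge top 50 [779. 244.  50.] [778. 347.  50.]
ledge top 100 [762. 232. 100.] [760. 330. 100.]
ledge wrist [array([799., 147.,   0.]), array([780., 164.,  50.]), array([761., 182., 100.])] [array([775., 332.,   0.]), array([759., 326.,  50.])]
bottle base scene [671.96053637 434.70980935   0.        ] [6.72547744e+02 4.82550999e+02 1.13686838e-13] [7.10543498e+02 4.17555734e+02 1.13686838e-13]
bottle base top [700.08964405 455.85785235   0.        ] [694.98676023 413.09669699   0.        ] shoulder z120 [650.96408611 386.6268165  120.        ] [684.99007486 396.51888291 250.        ]
```

```bash
python3 - <<'E'
from h import *
a=get_image("scene")[60:240,160:400]; b=get_image("top")[80:260,70:310]
cv2.imwrite("pics/cmp.png",cv2.resize(np.vstack([a,b]),None,fx=1.66,fy=1.66,interpolation=cv2.INTER_CUBIC))
E
```

```text
(no output)
```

View pics/cmp.png

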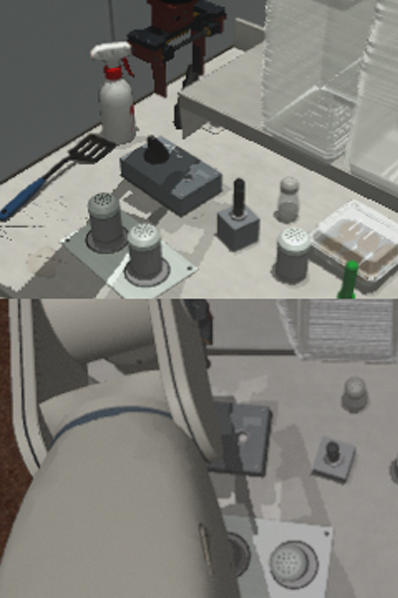

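Both dredgers stand on their pads. The dial reads about 0.11 rad and needs to go to 1.8 (three nearly empty). Moving over the dial now.

{"api": "arm_command", "payload": {
  "targets": [
    [1, 30, 20, 0],
    [1, 30, 25, 0],
    [1, 30, 20, 0],
    [0, 30, 8, 0.098],
    [0, 0, 0, 0.098],
    [0, 0, 0, 0],
    [0, 0, 0, 0],
    [0, 0, 0, 0]
  ]
}}

```text
t: 20.62
ee_pos: [647.6, 289.0, 139.0]
orientation: [-1.564, 0.15, -0.154]
ft_force: [0.3, 0.9, -0.1]
width: 88.1
```

```bash
python3 wl.py w9 dial_grip; python3 - <<'E'
from h import *
o,p,M=pose(); c=np.array([646.7,288.4,76]); print("tool delta",(M.T@(c-p)).round(2))
E
```

```text
20.6167 [647.6 289.  139. ] yaw -0.194 [ 0.002  0.001 -1.   ] F [ 0.28  0.88 -0.06] w 88.1
dial_grip 0.61 [280.1 228. ] [644.9 289.7]
tool delta [-0.9  63.29 -0.74]
```

{"api": "arm_command", "payload": {
  "targets": [
    [-0.5, 25, -0.5, 0],
    [0, 20, 0, 0],
    [0, 12, 0, 0],
    [0, 6, 0, 0],
    [0, 0, 0, 0],
    [0, 0, 0, 0]
  ]
}}

```text
t: 21.22
ee_pos: [646.6, 288.7, 75.3]
orientation: [-1.565, 0.153, -0.154]
ft_force: [0.1, 0.0, 0.9]
width: 87.8
```

{"api": "arm_command", "payload": {
  "targets": [
    [0, 0, 0, 0],
    [0, 0, 0, 0],
    [0, 0, 0, 0],
    [0, 0, 0, 0],
    [0, 0, 0, 0],
    [0, 0, 0, 0],
    [0, 0, 0, 0],
    [0, 0, 0, 0],
    [0, 0, 0, 0],
    [0, 0, 0, 0],
    [0, 0, 0, 0],
    [0, 0, 0, 0],
    [0, 0, 0, 0]
  ],
  "gripper": 0
}}

```text
t: 22.3
ee_pos: [645.9, 288.7, 74.6]
orientation: [-1.565, 0.154, -0.154]
ft_force: [-1.0, 0.5, 0.6]
width: 13.5
```

{"api": "arm_command", "payload": {
  "targets": [
    [0, 0, 0, 0.06],
    [0, 0, 0, 0.1],
    [0, 0, 0, 0.1],
    [0, 0, 0, 0.1],
    [0, 0, 0, 0.1],
    [0, 0, 0, 0.1],
    [0, 0, 0, 0.1],
    [0, 0, 0, 0.1],
    [0, 0, 0, 0]
  ]
}}

```text
t: 23.05
ee_pos: [646.2, 288.4, 74.6]
orientation: [-1.438, 0.748, -0.748]
ft_force: [0.1, -1.3, -0.8]
width: 13.8
```

{"api": "arm_command", "payload": {
  "targets": [
    [0, 0, 0, 0.1],
    [0, 0, 0, 0.1],
    [0, 0, 0, 0.1],
    [0, 0, 0, 0.1],
    [0, 0, 0, 0.1],
    [0, 0, 0, 0.1],
    [0, 0, 0, 0.1],
    [0, 0, 0, 0.1],
    [0, 0, 0, 0.1],
    [0, 0, 0, 0.03],
    [0, 0, 0, 0],
    [0, 0, 0, 0],
    [0, 0, 0, 0]
  ]
}}

```text
t: 24.13
ee_pos: [646.2, 288.0, 74.7]
orientation: [-1.045, 1.435, -1.436]
ft_force: [0.6, -5.1, 0.8]
width: 13.7
```

```bash
python3 - <<'E'
from h import *
o,p,M=pose();print(o["t"],p.round(1),"yaw",np.arctan2(M[1,0],M[0,0]).round(3),M[:,1].round(3),o["ft_force"].round(2),o["width"],o["qpos"].round(2))
E
```

```text
24.1333 [646.2 288.   74.7] yaw -1.883 [ 0.    -0.001 -1.   ] [ 0.64 -5.13  0.79] 13.68043236122783 [ 0.4   0.73  1.51 -0.    0.9   2.29]
```

{"api": "arm_command", "payload": {
  "targets": [
    [0, 0, 0, 0],
    [0, 0, 0, 0],
    [0, 0, 0, 0],
    [0, 0, 0, 0],
    [0, 0, 0, 0],
    [0, 0, 0, 0],
    [0, -10, 0, 0],
    [0, -20, 0, 0],
    [0, -35, 0, 0],
    [0, -40, 0, 0],
    [0, -40, 0, 0],
    [0, -35, 0, 0]
  ],
  "gripper": 100
}}

```text
t: 25.13
ee_pos: [646.3, 288.8, 258.3]
orientation: [-1.041, 1.437, -1.437]
ft_force: [0.8, -0.5, 0.2]
width: 87.2
```

{"api": "arm_command", "payload": {
  "targets": [
    [0, 0, 0, -0.12],
    [0, 0, 0, -0.12],
    [0, 0, 0, -0.12],
    [0, 0, 0, -0.12],
    [0, 0, 0, -0.12],
    [0, 0, 0, -0.12],
    [0, 0, 0, -0.12],
    [0, 0, 0, -0.12],
    [0, 0, 0, -0.12],
    [0, 0, 0, -0.12],
    [0, 0, 0, -0.12],
    [0, 0, 0, -0.12],
    [0, 0, 0, -0.12],
    [0, 0, 0, -0.12],
    [0, 0, 0, -0.12],
    [0, 0, 0, -0.083],
    [0, 0, -36, 0],
    [0, 0, -36, 0],
    [0, 0, 0, 0],
    [0, 0, 0, 0]
  ]
}}

```text
t: 26.8
ee_pos: [646.0, 215.1, 255.6]
orientation: [-1.571, 0.004, -0.005]
ft_force: [-0.0, 0.8, -0.1]
width: 88.1
```

```bash
python3 wl.py w10 stand_mouth stylus button_mouth dial_grip; python3 -c "
import cv2;im=cv2.imread('pics/w10.png');cv2.imwrite('pics/w10c.png',cv2.resize(im[30:330,180:430],None,fx=2,fy=2,interpolation=cv2.INTER_CUBIC))"
```

```text
26.8 [646.  215.1 255.6] yaw -0.006 [ 0.001  0.    -1.   ] F [-0.03  0.8  -0.06] w 88.1
button_mouth 0.72 [274.2 197.2] [635.3 200.2]
button_mouth 0.64 [248.8 387.9] [601.3 -37.5]
dial_grip 0.94 [284.9 105.2] [646.6 290.6]
```

View pics/w10c.png

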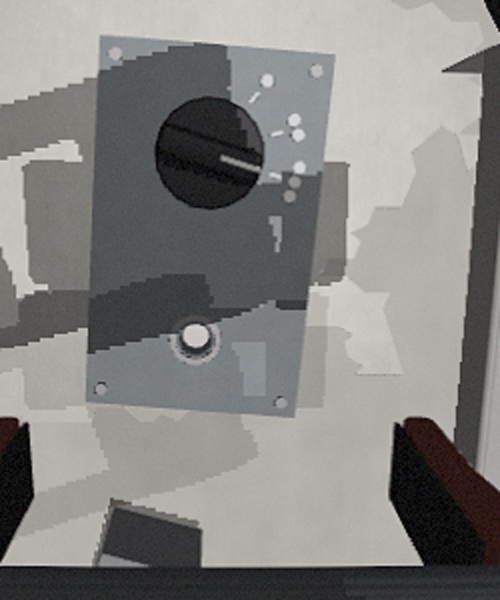

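{"api": "arm_command", "payload": {
  "targets": [
    [-5, 0, -25, -0.006],
    [-6, 0, -38, 0],
    [-6, 0, -38, 0],
    [-6, 0, -38, 0],
    [-6, 0, -38, 0],
    [-6, 0, -38, 0],
    [-6, 0, -20, 0],
    [0, 0, 0, 0],
    [0, 0, 0, 0],
    [0, 0, 0, 0],
    [0, 0, 0, 0]
  ]
}}

```text
t: 27.97
ee_pos: [605.9, -16.9, 254.7]
orientation: [-1.571, -0.004, 0.004]
ft_force: [0.6, -0.4, -0.2]
width: 87.9
```

```bash
python3 wl.py w11 stand_mouth stylus stylus_stand dredger_1; python3 -c "
import cv2;im=cv2.imread('pics/w11.png');cv2.imwrite('pics/w11c.png',cv2.resize(im[80:280,180:430],None,fx=3,fy=3,interpolation=cv2.INTER_CUBIC))"
```

```text
27.9667 [605.9 -16.9 254.7] yaw 0.005 [ 0.  0. -1.] F [ 0.64 -0.44 -0.22] w 87.9
stand_mouth 0.9 [286.1 120.8] [606.6  43.3]
dredger_1 0.86 [275.2 230.1] [594.7 -83.8]
dredger_1 0.57 [120.9  51.2] [431.8 114.3]
dredger_1 0.55 [256.  393.8] [ 567.5 -321.6]
dredger_1 0.5 [175.3 409. ] [ 453.1 -351.2]
```

View pics/w11c.png

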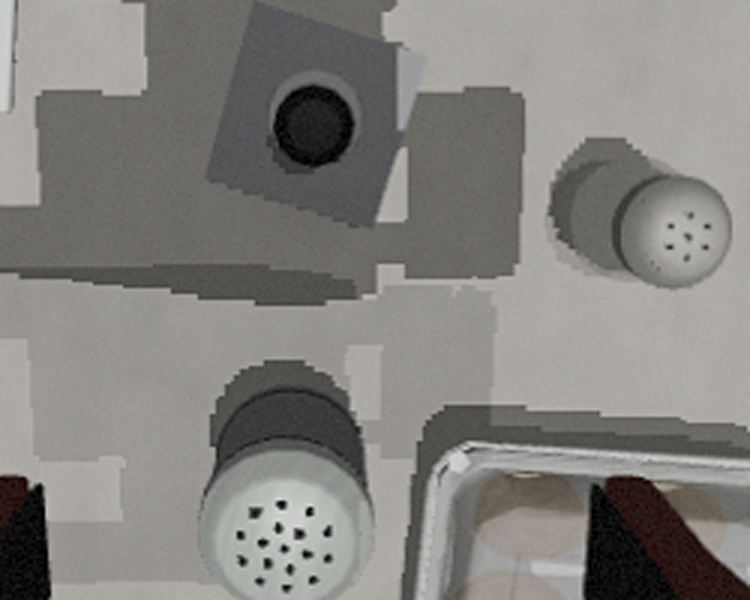

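```bash
python3 - <<'E'
from h import *
c=cam("wrist");f=lambda u,v,z: unproj(c,(180+u/3,80+v/3),z).round(1)
print("handle top",f(313,126,135),f(313-41,126,135)-f(313+41,126,135),"collar",f(315,114,61)); C=np.array([f(*q,55) for q in ((254,3),(426,57),(373,227),(206,179))]);print(C.mean(0),(C[1]-C[0]),(C[3]-C[0]))
t=cam("wrist")
o,p,M=pose();print(p)
E
```

```text
handle top [604.9  44.4 135. ] [-19.7  -0.1   0. ] collar [605.4  45.3  61. ]
[605.275  43.925  55.   ] [ 52.9 -15.7   0. ] [-15.6 -53.4   0. ]
[605.56292941 -17.57778016 254.62216377]
```

{"api": "arm_command", "payload": {
  "targets": [
    [0, 10, 25, 0],
    [0, 20, 30, 0],
    [-0.4, 20, 7, -0.003],
    [0, 0, 0, 0],
    [0, 0, 0, 0],
    [0, 0, 0, 0]
  ]
}}

```text
t: 28.72
ee_pos: [605.4, 43.2, 205.5]
orientation: [-1.571, -0.005, 0.004]
ft_force: [0.5, -0.9, 0.7]
width: 87.8
```

```bash
cat > d.py <<'E'
import sys
from h import *
o,p,M=pose(); print(o["t"],p.round(2),"yaw",np.arctan2(M[1,0],M[0,0]).round(4),"tilt",M[:2,1].round(4),"F",o["ft_force"].round(2),"w",round(o["width"],1),"tool delta",(M.T@(np.array(eval(sys.argv[1]))-p)).round(2))
E
python3 d.py 605.1,44.5,98
```

```text
28.7167 [605.37  43.19 205.51] yaw 0.006 tilt [ 0.0008 -0.0002] F [ 0.48 -0.86  0.71] w 87.8 tool delta [ -0.35 107.51   1.34]
```

{"api": "arm_command", "payload": {
  "targets": [
    [-0.3, 30, 1, 0.006],
    [0, 35, 0, 0],
    [0, 25, 0, 0],
    [0, 12, 0, 0],
    [0, 5.5, 0, 0],
    [0, 0, 0, 0],
    [0, 0, 0, 0],
    [0, 0, 0, 0]
  ]
}}

```text
t: 29.38
ee_pos: [605.9, 44.4, 99.0]
orientation: [-1.571, -0.002, -0.003]
ft_force: [-0.1, 1.0, -0.6]
width: 88.1
```

{"api": "arm_command", "payload": {
  "targets": [
    [0, 0, 0, 0],
    [0, 0, 0, 0],
    [0, 0, 0, 0],
    [0, 0, 0, 0],
    [0, 0, 0, 0],
    [0, 0, 0, 0],
    [0, 0, 0, 0],
    [0, 0, 0, 0],
    [0, 0, 0, 0],
    [0, 0, 0, 0],
    [0, 0, 0, 0],
    [0, 0, 0, 0],
    [0, 0, 0, 0]
  ],
  "gripper": 0
}}

```text
t: 30.47
ee_pos: [604.5, 44.5, 97.1]
orientation: [-1.571, 0.0, 0.0]
ft_force: [-0.3, -0.2, -1.3]
width: 19.5
```

```bash
python3 d.py 605.1,44.5,98
```

```text
30.4667 [604.47  44.5   97.11] yaw -0.0 tilt [-0.0001 -0.    ] F [-0.3  -0.22 -1.3 ] w 19.5 tool delta [ 0.63 -0.89 -0.  ]
```

{"api": "arm_command", "payload": {
  "targets": [
    [0, -5, 0, 0],
    [0, -10, 0, 0],
    [0, -20, 0, 0],
    [0, -20, 0, 0],
    [0, -15, 0, 0],
    [0, -5, 0, 0],
    [0, 0, 0, 0],
    [5, 0, 22, 0],
    [8, 0, 35, 0],
    [8, 0, 35, 0],
    [8, 0, 35, 0],
    [5, 0, 20, 0],
    [0.5, 0, 5, 0],
    [0, 0, 0, 0],
    [0, 0, 0, 0],
    [0, 0, 0, 0],
    [0, 0, 0, 0],
    [0, 0, 0, 0]
  ]
}}

```text
t: 31.97
ee_pos: [638.9, 195.3, 172.2]
orientation: [-1.571, 0.001, -0.001]
ft_force: [-0.2, 0.3, 0.5]
width: 19.3
```

```bash
python3 d.py 639.0,196.4,128; python3 - <<'E'
from h import *
s=get_image("scene"); w=get_image("wrist")
a=cv2.resize(s[90:240,200:360],(640,600),interpolation=cv2.INTER_CUBIC); cv2.imwrite("pics/sty.png",a)
c=cam("wrist"); o,p,M=pose()
cs=cam("scene"); print("exp tip",proj(cs,[p-[0,0,92.1],p+[0,0,38],[639,196.4,45]]).round(1))
cv2.imwrite("pics/w12.png",w)
E
```

```text
31.9667 [638.93 195.25 172.21] yaw -0.0014 tilt [-0.0002 -0.0002] F [-0.22  0.34  0.5 ] w 19.3 tool delta [ 0.08 44.21  1.15]
exp tip [[274.  157.4]
 [273.  122.3]
 [274.1 166.1]]
```

View pics/sty.png

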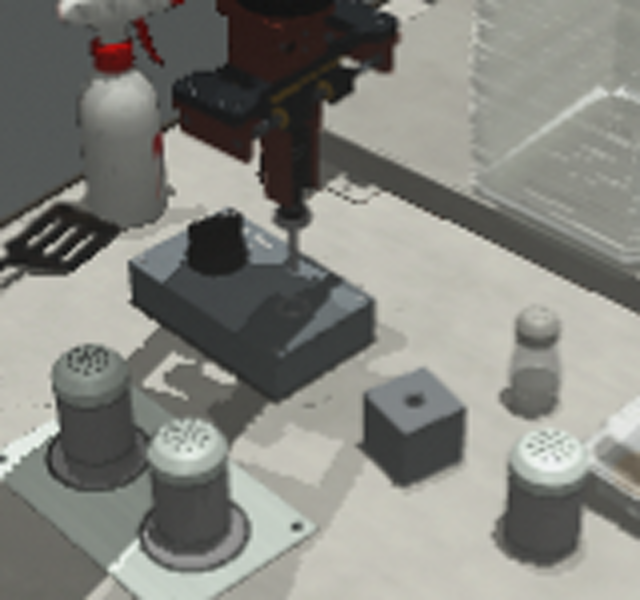

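View pics/w12.png

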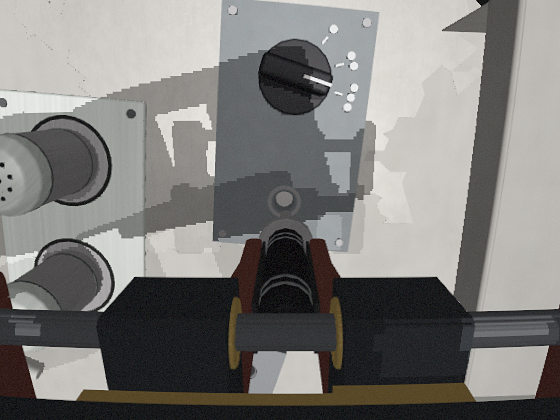

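```bash
python3 - <<'E'
from h import *
c=cam("wrist"); print("ring",unproj(c,(284.5,202),45).round(1))
im=cv2.imread("pics/w12.png"); g=cv2.cvtColor(im,cv2.COLOR_BGR2GRAY)[175:230,250:320]
h=cv2.HoughCircles(cv2.resize(g,None,fx=4,fy=4,interpolation=cv2.INTER_CUBIC),cv2.HOUGH_GRADIENT_ALT,1,10,param1=150,param2=0.6,minRadius=20,maxRadius=90)
print(h)
if h is not None:
    for x,y,r in h[0]: print(unproj(c,(250+x/4,175+y/4),45).round(1),r/4)
o,p,M=pose();print(p,"collar exp px",proj(c,[p-[0,0,92.1-53],p-[0,0,92.1-56]]).round(1))
E
```

```text
ring [638.8 196.1  45. ]
[[[138.       114.        56.980637]
  [136.        99.        32.167217]
  [136.        99.        44.005077]]]
[638.8 194.8  45. ] 14.245159
[638.4 197.9  45. ] 8.041804
[638.4 197.9  45. ] 11.001269
[639.06052851 195.62638826 172.31894172] collar exp px [[284.7 243.5]
 [284.7 245.5]]
```

{"api": "arm_command", "payload": {
  "targets": [
    [0, 15, 0.6, 0],
    [0, 15, 0, 0],
    [0, 8, 0, 0],
    [0, 3, 0, 0],
    [0, 0, 0, 0],
    [0, 0, 0, 0],
    [0, 0, 0, 0]
  ]
}}

```text
t: 32.65
ee_pos: [639.6, 197.2, 132.0]
orientation: [-1.57, -0.001, -0.001]
ft_force: [-0.3, 0.0, -0.9]
width: 19.3
```

```bash
python3 d.py 638.9,196.4,122
```

```text
32.65 [639.56 197.23 131.99] yaw -0.0001 tilt [0.0012 0.0003] F [-0.32  0.02 -0.9 ] w 19.3 tool delta [-0.67  9.98 -0.83]
```

{"api": "arm_command", "payload": {
  "targets": [
    [-0.4, 2, -0.5, 0],
    [0, 2, 0, 0],
    [0, 1, 0, 0],
    [0, 1, 0, 0],
    [0, 1, 0, 0],
    [0, 1, 0, 0],
    [0, 0, 0, 0],
    [0, 0, 0, 0],
    [0, 0, 0, 0]
  ]
}}

```text
t: 33.4
ee_pos: [638.8, 196.7, 123.4]
orientation: [-1.571, -0.0, -0.0]
ft_force: [0.0, -0.1, 1.8]
width: 19.6
```

{"api": "arm_command", "payload": {
  "targets": [
    [0, 1, 0, 0],
    [0, 1, 0, 0],
    [0, 0.5, 0, 0],
    [0, 0, 0, 0],
    [0, 0, 0, 0],
    [0, 0, 0, 0],
    [0, 0, 0, 0]
  ]
}}

```text
t: 33.98
ee_pos: [639.0, 196.7, 121.8]
orientation: [-1.571, -0.001, -0.001]
ft_force: [-2.0, -1.0, 9.7]
width: 19.4
```

{"api": "arm_command", "payload": {
  "targets": [
    [0, 0.5, 0, 0],
    [0, 0, 0, 0],
    [0, 0, 0, 0],
    [0, 0, 0, 0]
  ]
}}

```text
t: 34.32
ee_pos: [639.1, 196.8, 121.7]
orientation: [-1.57, -0.001, -0.001]
ft_force: [-1.0, -1.3, 11.6]
width: 19.6
```

{"api": "arm_command", "payload": {
  "targets": [
    [0, -5, 0, 0],
    [0, -10, 0, 0],
    [0, -15, 0, 0],
    [0, -15, 0, 0],
    [0, -6, 0, 0],
    [0, 0, 0, 0],
    [-5, 0, -22, 0],
    [-8, 0, -35, 0],
    [-8, 0, -35, 0],
    [-8, 0, -35, 0],
    [-5, 0, -20, 0],
    [-0.5, 0, -5, 0],
    [0, 0, 0, 0],
    [0, 0, 0, 0],
    [0, 0, 0, 0],
    [0, 0, 0, 0],
    [0, 0, 0, 0]
  ]
}}

```text
t: 35.73
ee_pos: [604.3, 45.8, 171.1]
orientation: [-1.571, -0.001, 0.001]
ft_force: [-0.1, 0.2, -0.1]
width: 19.7
```

```bash
python3 d.py 604.8,44.4,97.1; python3 wl.py w13 stand_mouth
```

```text
35.7333 [604.29  45.8  171.06] yaw 0.0015 tilt [-0.      0.0001] F [-0.08  0.23 -0.08] w 19.7 tool delta [ 0.51 73.96 -1.41]
35.7333 [604.3  45.8 171.1] yaw 0.002 [-0.  0. -1.] F [-0.08  0.23 -0.08] w 19.7
stand_mouth 0.96 [287.2 210.1] [606.   42.7]
```

View pics/w13.png

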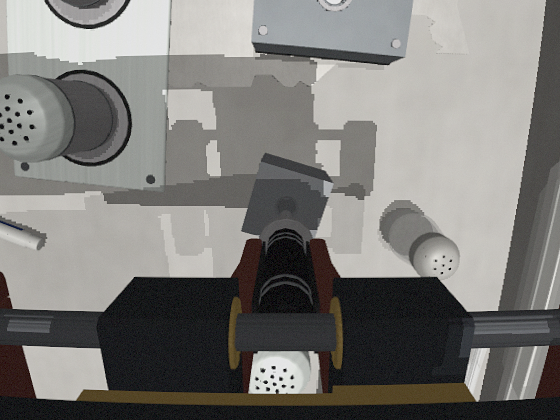

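{"api": "arm_command", "payload": {
  "targets": [
    [0.6, 6, -1.2, 0],
    [0, 8, 0, 0],
    [0, 4, 0, 0],
    [0, 0, 0, 0],
    [0, 0, 0, 0],
    [0, 0, 0, 0]
  ]
}}

```text
t: 36.33
ee_pos: [604.7, 43.4, 153.1]
orientation: [-1.571, 0.0, 0.0]
ft_force: [0.4, -0.6, -0.4]
width: 19.4
```

```bash
python3 d.py 605,44.4,98.0
```

```text
36.3333 [604.73  43.39 153.06] yaw -0.0001 tilt [-0.0002 -0.    ] F [ 0.42 -0.59 -0.44] w 19.4 tool delta [ 0.28 55.06  1.01]
```

{"api": "arm_command", "payload": {
  "targets": [
    [0.2, 0, 0.6, 0],
    [0, 5, 0, 0],
    [0, 8, 0, 0],
    [0, 8, 0, 0],
    [0, 4, 0, 0],
    [0, 0, 0, 0],
    [0, 0, 0, 0]
  ]
}}

```text
t: 36.92
ee_pos: [604.6, 44.0, 127.5]
orientation: [-1.571, 0.001, 0.001]
ft_force: [-0.4, 0.4, 0.0]
width: 19.8
```

{"api": "arm_command", "payload": {
  "targets": [
    [0, 8, 0, 0],
    [0, 8, 0, 0],
    [0, 6, 0, 0],
    [0, 4, 0, 0],
    [0, 2, 0, 0],
    [0, 0, 0, 0],
    [0, 0, 0, 0]
  ]
}}

```text
t: 37.5
ee_pos: [605.0, 44.0, 100.1]
orientation: [-1.571, 0.0, 0.0]
ft_force: [-0.0, 0.8, -0.6]
width: 19.5
```

```bash
python3 d.py 605,44.4,97.1
```

```text
37.5 [604.95  44.03 100.08] yaw -0.0 tilt [-0.0001 -0.    ] F [-0.02  0.77 -0.59] w 19.5 tool delta [0.05 2.98 0.37]
```

Inserted freely. I'll lower the last 3 mm, release and retreat.

{"api": "arm_command", "payload": {
  "targets": [
    [0, 1, 0, 0],
    [0, 1, 0, 0],
    [0, 1, 0, 0],
    [0, 0, 0, 0],
    [0, 0, 0, 0],
    [0, 0, 0, 0]
  ]
}}

```text
t: 38.0
ee_pos: [604.9, 44.1, 97.2]
orientation: [-1.571, -0.0, -0.0]
ft_force: [0.1, -0.1, -1.3]
width: 19.6
```

{"api": "arm_command", "payload": {
  "targets": [
    [0, 0, 0, 0],
    [0, 0, 0, 0],
    [0, 0, 0, 0],
    [0, 0, 0, 0],
    [0, 0, 0, 0],
    [0, 0, 0, 0],
    [0, 0, 0, 0],
    [0, 0, 0, 0],
    [0, 0, 0, 0],
    [0, 0, 0, 0]
  ],
  "gripper": 100
}}

```text
t: 38.83
ee_pos: [604.9, 44.0, 97.2]
orientation: [-1.571, -0.0, 0.0]
ft_force: [0.5, 1.5, 0.1]
width: 82.9
```

{"api": "arm_command", "payload": {
  "targets": [
    [0, -10, 0, 0],
    [0, -25, 0, 0],
    [0, -35, 0, 0],
    [0, -40, 0, 0],
    [0, -40, 0, 0],
    [-10, -20, 25, 0],
    [-25, 0, 25, 0],
    [-25, 0, 25, 0],
    [-25, 0, 25, 0],
    [-10, 0, 10, 0],
    [0, 0, 0, 0],
    [0, 0, 0, 0],
    [0, 0, 0, 0]
  ]
}}

```text
t: 39.92
ee_pos: [510.9, 153.6, 267.7]
orientation: [-1.571, -0.001, -0.001]
ft_force: [0.1, 0.2, -0.4]
width: 87.7
```

```bash
python3 tl.py; python3 - <<'E'
from h import *
s=get_image("scene");w=get_image("wrist")
a=cv2.resize(s[110:330,150:450],(600,440),interpolation=cv2.INTER_CUBIC); cv2.imwrite("pics/fin.png",a); cv2.imwrite("pics/finw.png",w)
E
```

```text
39.9167 [510.9 153.6 267.7] [ 0.12  0.24 -0.38]
top [([603.0, -90.0], 0.76), ([429.0, 119.0], 0.75), ([450.0, -353.0], 0.7), ([571.0, -321.0], 0.7)]
scene [([450.0, -351.0], 0.9), ([423.0, 117.0], 0.89), ([574.0, -316.0], 0.87), ([465.0, 240.0], 0.64), ([593.0, -88.0], 0.63), ([686.0, 238.0], 0.43)]
```

View pics/fin.png

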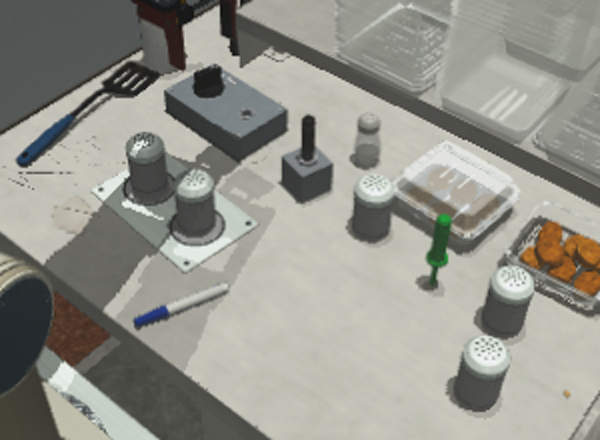

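View pics/finw.png

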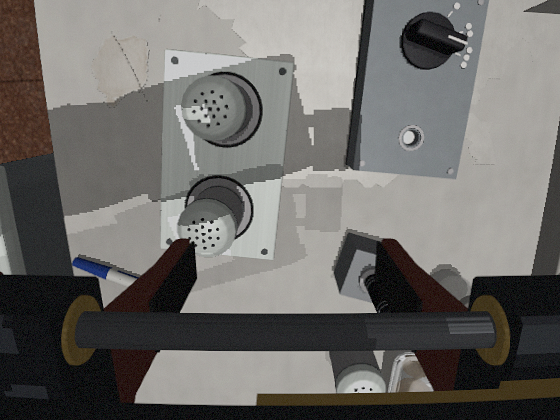

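```bash
python3 -c "
from workcell import *
print(close_job())"
```

```text
the job is handed in; nothing more can be done
None
```

The job is done and handed in at about 40 s of the 210 s allowed.

- **Dredgers:** I found five. The first two I lifted weighed about 3.8–4.1 N and 4.1–4.5 N, so both are full, and they stand upright on the left and right pads. I didn't weigh the other three; since exactly two are full, I took them as nearly empty. All three stand upright on the table.
- **Knocked dredger:** one of those three moved about 5 cm during the run while the robot was elsewhere. It stayed upright, so I left it where it was.
- **Dial:** I turned it from about 0.11 to 1.80 rad, and the pictures show the pointer at the three-dot mark.
- **Button:** I pressed it down with the stylus until the force reached about 10–12 N, well past the 4 N of a full press. The stylus tip was about 5 mm below the button's rest height, and the fingers stayed well above the well.
- **Stylus:** it is back in its stand, upright, and the gripper is clear of everything.

**Last checks:** the final pictures show everything in place, with the packs, salt shaker and green look-alike undisturbed. I had no direct reading of the pads or button; that both pads sank is inferred from the weights and release heights. In the final top view the network missed the left-pad dredger, but the scene network and both pictures I viewed show it standing there.

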